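# Push the stuck stone core out of the core barrel

## Robot

A 7-joint arm with a two-finger parallel gripper is mounted at the origin on the work surface. World frame = base frame: x ahead of the robot, y to its left, z up, the work surface at z = 0. Lengths are in mm, angles in rad, forces in N, time in s.
With the tool pointing down it reaches from about 425 to 975 mm from the base axis. Payload 16.7 kg.
Tool frame: the origin (TCP) lies midway between the tips of the shut fingers; the grasp point (between the pads) lies 19 mm behind it; z points along the fingers, y is the line along which they close (so a half turn about z gives the same grasp; the last joint's range is limited). The gripper opens to 85 mm and grips with 20 to 120 N. Pads are 22 mm wide; open, the fingers measure 114 mm over their backs; the gripper's body (76 mm by 85 mm) begins 54 mm behind the grasp point. The pads swing forward as they close: fully open they stand 13 mm farther back than shut.
Start: joints at [1.153, 0.426, 0.074, 1.606, -0.034, 1.111, -0.067], TCP at [178.582, -650.911, 231.302] pointing down, gripper open.
Joint ranges: [-2.85, 2.85], [-0.5, 2.14], [-1.23, 1.37], [0.21, 2.46], [-1.02, 4.16], [0.16, 2.05], [-2.73, 2.73]. Speed limits (rad/s): [1.89, 1.89, 2.39, 2.39, 3.01, 3.01, 3.01].

## Interface

Orientations are given as a unit quaternion [x, y, z, w].
In Python, from station import robot gives the robot as it stands. Calls block until the motion is done:
- robot.move_ptp(position, orientation): joint-space move of the TCP to a pose.
- robot.move_l(position, ori=None, max_speed=150, f_stop=None): straight line of the TCP; ori=None keeps the orientation; max_speed is the mean speed in mm/s. With f_stop (N) it stops when the force on the tool has changed by that much, and returns True; else False.
- robot.move_j(angles): joint-space move.
- robot.let_go() and robot.close(force=None): open the fingers fully, or close them until they stop; force is the grip in N (None keeps the last).
- robot.dwell(seconds).
- robot.ik(position, orientation): joint angles nearest the present ones, or None.
- robot.read_state(): the state.
- robot.grab_frame(name): name is "scene" or "top" or "wrist"; returns the picture (384x512x3 uint8, red, green, blue); there is no depth.
- robot.camera_info(name): a dict with "K" (3x3 intrinsics, pixels), "D" ([k1, k2, p1, p2, k3] as OpenCV has them; the pictures are not rectified), "R" (3x3) and "t" (3): a world point X has camera coordinates R X + t; the wrist camera has in their place "tool_from_camera" (4x4, takes a point from camera to tool coordinates, whose origin is the TCP and whose axes are the flange's). Camera axes: x right, y down, z forward; pixel columns grow to the right and rows downward; lengths in mm; the calibration is good to about 2 mm. A picture is of the moment at which its call begins: read the wrist's pose just before it. camera_info takes no time and is no camera call.
A pose or a line that the arm cannot do raises robot.Unreachable and nothing moves.
- robot.finish_job(): hands the job in; it is judged then, once.
Trained networks look in the newest picture that a camera, given by its name, has taken for a name from the list of things; names that differ only in an ending like _2 or _b are one class to them, and where a whole thing is asked for, a point or a joint stands for the part that bears it (a point fixed in the world has none). Each returns a list of dicts, best first, with "conf" (0 to 1); they miss things now and then, are a little off and sometimes report something else, mostly with a low value. They report only what shows in the picture. A call takes as long as a camera call. They do not tell look-alikes from the thing itself.
- robot.masks_of(name, camera): "mask" (384x512 bool, what is visible of it) and "extent" ([left, top, right, bottom] in pixels, round what is visible of it).
- robot.mark_of(name, camera): "point" ([column, row] in pixels: a listed point, or the origin of a listed thing).
The state is a dict: "t": time; "joint_pos": joint angles; "qvel": joint speeds; "effort": joint torques, N m; "tool_pos": TCP position; "tcp_rot": TCP orientation; "wrist_force": force on the tool from outside, world axes, zero at the start; "ft_torque": the same for the moment, N m; "grip_width": finger opening in mm; "finger_force": force on a finger pad.
Only numpy, scipy, OpenCV 4.12 (cv2) and the standard library are available. Lean on these libraries where they do the work, as an engineer would, in place of code of your own. Each camera call takes 0.05 s, during which the arm holds its last target. There are 200 camera calls.

## Task

A stone sample core is stuck in the steel core barrel clamped in the green-collared stand. Take the orange-handled push rod from its wooden holder, gently find the off-centre knock-out hole in the barrel's brass cap with its tip, and push the core out of the bottom into the tray using light force only. Then put the rod back upright in its holder, fully down; do not touch the core with the gripper, and leave everything else on the table where it is.

Things in the scene. Friction and masses are not known exactly. Their poses are not given: they have to be found in the camera images.
- stand: Core stand, fixed: grey base 130 (x) x 165 mm (y) with a blue open tray centred on the origin (116 x 104 mm, rim 30 mm and grey foam floor 15.5 mm above the table), a steel column at its +y side (77 mm from the origin, 120 mm high) and a green collar that holds the core barrel upright. Origin on the table under the barrel's axis, z up
- barrel_mouth (a point): centre of the open lower end of the barrel, 62 mm above the table. The barrel is a steel tube 37 mm across, bore 32 mm, under a brass cap. Two rubber pads in the bore, 68 to 96 mm above the table, grip the core: 4 to 15 N is needed to slide it (most near the end), and it drops free when its top has passed below the pads. More than 20 N on the core damages it
- cap_top (a point): point on the barrel's axis at the flat top of its square brass cap (42 x 42 x 8 mm), 130 mm above the table, collar unloaded. The cap has one round through-hole, 13 mm across, 1 mm chamfer, its centre 8 mm from this point. The barrel is clamped at any turn, so the hole's direction is in no pose given here: it can be seen from above and felt
- collar (a point): point on the barrel's axis in the middle of the green collar, 103 mm above the table, collar unloaded (fixed to the stand). The collar is sprung: pushed down, the barrel begins to give at about 2 N, then sinks 1 mm for each further 2 N, 12 mm at most, and springs back up. More than 20 N on the barrel or cap damages it
- core: the stuck core: a reddish stone cylinder 30 mm across and 32 mm long, about 60 g; origin at the centre of its lower end face, z along its axis. At the start it is upright in the barrel, its lower end 64 to 80 mm above the table
- core_center (a point): centre of the core, 16 mm from either end
- rod: push rod, upright: origin on its axis at the underside of its flange; z up along the handle. Aluminium shank 10 mm across reaching 85 mm below the origin, flange 24 mm across and 5 mm thick above the origin, then a square orange handle 18 x 18 mm (sides along its x and y) from 5 to 55 mm above the origin. 120 g
- rod_tip (a point): centre of the flat lower end of the push rod's shank, 85 mm below the rod's origin
- holder: wooden rod holder, fixed to the table: base 90 x 100 mm, a top plate 70 x 90 mm whose upper face is 100 mm above the table, 12 mm thick, with a 16 mm through-hole at its centre in which the rod hangs by its flange. Origin on the table under the hole, z up
- holder_hole (a point): centre of the holder's hole at the plate's upper face, 100 mm above the table; the rod's origin lies here when it is fully down
- sherd_a: a flat reddish pot sherd about 75 x 55 x 7 mm, lying. Leave alone
- sherd_b: a flat grey-brown pot sherd about 75 x 55 x 7 mm, lying. Leave alone
- spare_core: a grey stone core 30 mm across and 45 mm high, standing on the cloth; not the stuck one. Leave alone
- jar: a small closed sample jar 44 mm across, 60 mm high, white cap. Leave alone
- brush: a wooden cleaning brush 190 mm long, lying. Leave alone
- scalebar: a white scale bar 150 x 20 x 6 mm, lying. Leave alone
There are look-alikes about, which are no part of the job. What is shaped like the rod but black or pink is not meant.

How it is judged (in metres and radians):
On the way, in this order (a step that is already met when the one before it is completed fails the run):
1. the rod's tip is through the cap's hole, inside the barrel (at least 12 mm below the cap's top face, above the barrel's mouth) (z of rod_tip in the frame of stand between 0.06 and 0.118 m and horizontal distance between rod_tip and cap_top below 0.016 m), for 0.1 s.
2. the core has come out of the bottom of the barrel and lies in the stand's tray (z of core_center in the frame of stand below 0.042 m and x of core_center in the frame of stand between -0.058 and 0.058 m and y of core_center in the frame of stand between -0.052 and 0.052 m), for 0.2 s.
At the end, for the whole second after the job is handed in: The core rests at stillness in the stand's tray (its centre under 42 mm above the table and within the tray's rim), and the rod hangs upright (within 0.12 rad) and still in the holder, fully down: its origin within 6 mm of the hole's centre at the plate's face. All released (all of step 2 and linear speed of each of core, rod below 0.02 m/s and distance between rod and holder_hole below 0.006 m and angle between rod's own z axis and vertical below 0.12 rad); the robot touches nothing.
It fails at once if the rod presses the barrel, cap or stand with more than 22 N (contact force between rod and stand above 22 N).
It fails at once if the rod presses the core with more than 22 N (contact force between rod and core above 22 N).
It fails at once if the gripper touches the core (contact force between the fingers and core above 0.3 N).
It fails at once if another thing on the table is moved by more than 15 mm (distance of any of sherd_a, sherd_b, spare_core, jar, brush, scalebar from where it was at the start of the episode above 0.015 m).
It also fails if it takes over 72 s, if anything falls off the work surface, if the arm or the gripper's body presses on something with over 40 N, if the wrist force passes 120 N, or if a joint passes its speed limit or range.

## Working session

There is one attempt and no reset: what is moved stays moved. The work goes in short steps, each a Python script; the robot and the scene stay as the last script left them, time stands still between calls to the robot, and variables do not carry over. Pictures are saved under pics/ and viewed, at most 10 in all, crops included, and the job is handed in when it is done.

```bash
mkdir -p pics; ls
cat > h.py <<'E'
import numpy as np, cv2
from station import robot
def save(img,name,box=None,scale=1):
    if box: img=img[box[1]:box[3],box[0]:box[2]]
    img=cv2.resize(img,None,fx=scale,fy=scale,interpolation=cv2.INTER_CUBIC)
    cv2.imwrite('pics/'+name,img[:,:,::-1])
def cam(name):
    c=robot.camera_info(name); return {k:np.array(v,float) for k,v in c.items() if k in('K','D','R','t','tool_from_camera')}
def wristcam(pos,q):
    from scipy.spatial.transform import Rotation as Ro
    c=cam('wrist'); T=np.eye(4); T[:3,:3]=Ro.from_quat(q).as_matrix(); T[:3,3]=pos
    M=np.linalg.inv(T@c['tool_from_camera']); c['R']=M[:3,:3]; c['t']=M[:3,3]; return c
def ray(c,px):
    u=cv2.undistortPoints(np.array([[px]],float),c['K'],c['D'])[0,0]
    d=c['R'].T@np.array([u[0],u[1],1]); return -c['R'].T@c['t'], d/np.linalg.norm(d)
def atz(c,px,z):
    o,d=ray(c,px); return o+d*(z-o[2])/d[2]
def tri(obs):
    A=np.zeros((3,3));b=np.zeros(3)
    for c,p in obs:
        o,d=ray(c,p);P=np.eye(3)-np.outer(d,d);A+=P;b+=P@o
    X=np.linalg.solve(A,b)
    return X,[float(np.linalg.norm(np.cross(ray(c,p)[1],X-ray(c,p)[0]))) for c,p in obs]
def proj(c,X): return cv2.projectPoints(np.array([X],float),cv2.Rodrigues(c['R'])[0],c['t'],c['K'],c['D'])[0][0,0]
E
cat > a.py <<'E'
from h import *
s=robot.read_state(); print(s['t'],s['tool_pos'],s['tcp_rot'])
a=robot.grab_frame('scene');b=robot.grab_frame('top')
np.save('scene0.npy',a);np.save('top0.npy',b)
save(np.hstack([a,b]),'both.png',None,800/1024)
for cn in('scene','top'):
    for n in ('cap_top','collar','barrel_mouth','rod','rod_tip','holder_hole','holder','stand'):
        print(cn,n,[(np.round(m['point'],1).tolist(),round(m['conf'],2)) for m in robot.mark_of(n,cn)])
E
python3 a.py
```

```text
pics
0.0 [ 178.47059783 -650.52923257  230.56201992] [ 9.91050864e-01  1.33483008e-01 -1.38770754e-04 -6.72702319e-04]
scene cap_top [([189.7, 186.6], 0.62)]
scene collar [([189.5, 193.3], 0.95), ([369.6, 183.1], 0.58)]
scene barrel_mouth [([192.3, 205.3], 0.83), ([192.2, 227.2], 0.39)]
scene rod [([311.4, 181.5], 0.58), ([306.7, 210.5], 0.54), ([283.2, 168.5], 0.47), ([301.7, 163.3], 0.42)]
scene rod_tip [([306.7, 203.5], 0.73), ([283.4, 188.2], 0.51)]
scene holder_hole [([309.9, 181.6], 0.6), ([309.3, 202.9], 0.58)]
scene holder [([307.7, 210.6], 0.96)]
scene stand [([193.5, 227.7], 0.96)]
top cap_top [([317.9, 193.6], 0.95), ([195.4, 199.3], 0.23)]
top collar [([316.4, 196.5], 0.61)]
top barrel_mouth [([317.4, 189.8], 0.76)]
top rod [([191.0, 194.0], 0.67), ([213.4, 231.4], 0.65), ([188.9, 241.7], 0.52), ([395.8, 240.6], 0.52)]
top rod_tip [([192.0, 245.3], 0.61), ([216.7, 238.1], 0.42)]
top holder_hole [([195.0, 197.8], 0.68)]
top holder [([195.4, 196.2], 0.84), ([252.4, 193.2], 0.65), ([397.3, 239.6], 0.15)]
top stand [([316.4, 199.3], 0.87)]
```

View pics/both.png

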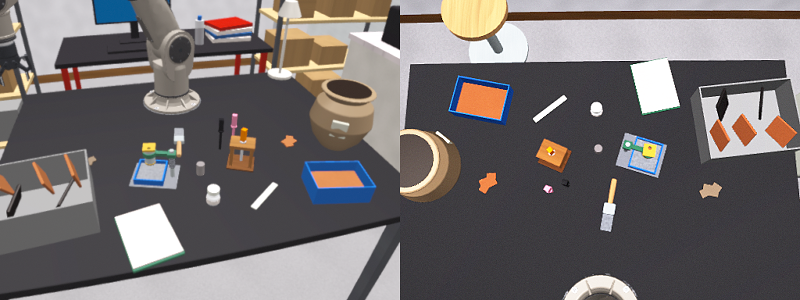

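Run:
```python
from h import *
S=cam('scene');T=cam('top');a=np.load('scene0.npy');b=np.load('top0.npy')
for n,p,q in [('hole',[310.6,181.6],[195,197.8]),('rod',[311.4,181.5],[191,194]),('cap',[189.7,186.6],[317.9,193.6]),('collar',[189.5,193.3],[316.4,196.5])]:
    X,r=tri([(S,p),(T,q)]);print(n,X.round(1),np.round(r,1))
print('stand0',atz(S,[193.5,227.7],0),atz(T,[316.4,199.3],0)); print('holder0',atz(S,[307.7,210.6],0),atz(T,[195.4,196.2],0))
print(-T['R'].T@T['t'])
c1=cv2.resize(a[120:260,150:420],(800,415),interpolation=cv2.INTER_CUBIC)[:,:,:]
save(c1,'c1.png')
save(b,'c2.png',[150,150,350,290],4)
```

```text
hole [560.1 165.4  94.5] [2.5 2.5]
rod [568.  170.4 100.1] [3.1 3.1]
cap [ 560.7 -172.6  129.6] [2.4 2.4]
collar [ 556.8 -173.   104.9] [3.9 3.9]
stand0 [ 576.1485054  -175.88315404    0.        ] [ 566.77908759 -182.40538134    0.        ]
holder0 [573.57100671 163.06061008   0.        ] [580.1143337  173.46939592   0.        ]
[3.34338009e+02 6.71638186e-01 1.41785511e+03]
```

Scene at original scale: the orange rod stands in the wooden holder at scene (310,170) / top (195,195). The look-alikes are pink at scene (300,150) / top (189,241) and black at scene (283,168) / top (212,234). The orange-handled one in the wooden holder fits the description, so I'm confirming it in a crop.

View pics/c2.png

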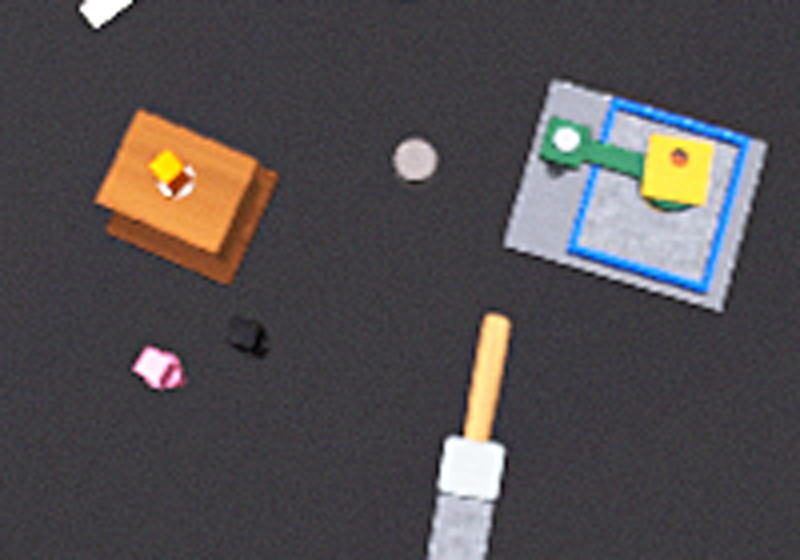

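Run:
```python
from h import *
from scipy.spatial.transform import Rotation as Ro
def look(tag,x,y,z,yaw=0):
    q=(Ro.from_euler('z',yaw)*Ro.from_quat([1,0,0,0])).as_quat()
    robot.move_ptp([x,y,z],q)
    s=robot.read_state();im=robot.grab_frame('wrist')
    np.savez('w_%s.npz'%tag,im=im,pos=s['tool_pos'],q=s['tcp_rot'])
    c=wristcam(s['tool_pos'],s['tcp_rot'])
    for n in ('cap_top','collar','rod','holder_hole'):
        for m in robot.mark_of(n,'wrist'): print(tag,n,np.round(m['point'],1),round(m['conf'],2))
    return im
print(robot.camera_info('wrist')['tool_from_camera'],robot.camera_info('wrist')['K'])
A=look('s1',560,-175,330); B=look('s2',500,-150,330)
C=look('h1',565,167,330); D=look('h2',505,190,330)
print(robot.read_state()['t'])
save(np.vstack([np.hstack([A,B]),np.hstack([C,D])]),'w4.png',None,.78)
```

```text
[[-5.81229997e-04 -9.52018392e-01 -3.06040266e-01  7.72759213e+01]
 [ 9.99999822e-01 -5.12368812e-04 -3.05336820e-04  1.10472955e-01]
 [ 1.33880781e-04 -3.06040389e-01  9.52018520e-01 -1.41834506e+02]
 [ 0.00000000e+00  0.00000000e+00  0.00000000e+00  1.00000000e+00]] [[284.38515068   0.         258.74445029]
 [  0.         284.38515068 187.15446028]
 [  0.           0.           1.        ]]
s1 cap_top [258.2 156.9] 0.71
s1 collar [258.9 155.1] 0.62
s1 rod [ 32.8 235.1] 0.93
s1 rod [ 68.3 225.1] 0.62
s1 holder_hole [  8.8 153.7] 0.97
s2 cap_top [279.4 107.2] 0.74
s2 collar [280.9 106.8] 0.67
s2 rod [ 37.9 197.7] 0.98
s2 rod [ 14.5 106.7] 0.79
s2 rod [ 78.7 185.8] 0.76
s2 holder_hole [ 17.2 108.1] 0.93
s2 holder_hole [277.  107.8] 0.16
h1 collar [509.9 160.1] 0.93
h1 rod [293.7 228.5] 0.93
h1 rod [253.1 238.9] 0.82
h1 rod [256.5 154.9] 0.66
h1 holder_hole [259.9 156.8] 0.97
h2 rod [278.9 108. ] 0.74
h2 rod [314.9 191.1] 0.63
h2 rod [270.5 200.1] 0.55
h2 holder_hole [280.6 109. ] 0.76
6.0667
```

View w4.

The c2 crop confirms it: the yellow-orange square handle with the flange is in the wooden plate at crop (170,175), while the pink and black ones stand outside. The brass cap's dark hole is at crop (680,157), towards the cap's +x edge.

View pics/w4.png

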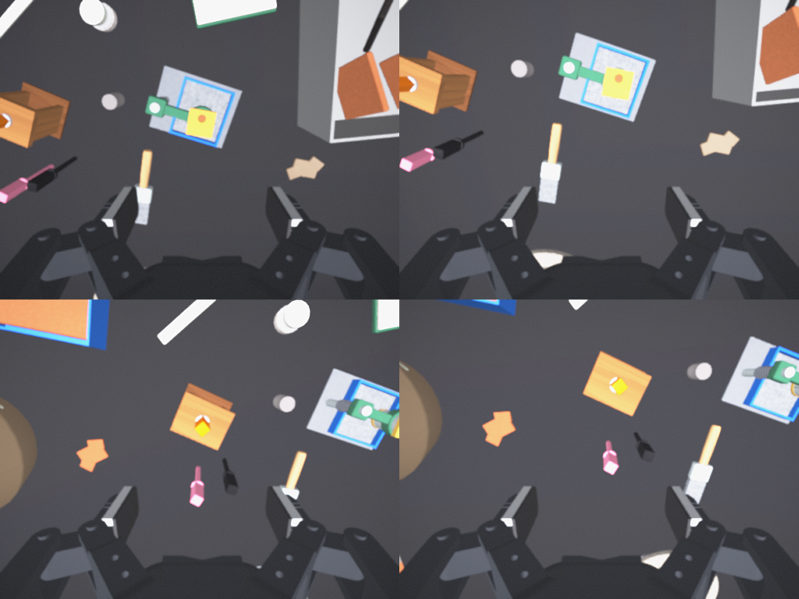

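Run:
```python
from h import *
W={}
for t in('s1','s2','h1','h2'):
    d=np.load('w_%s.npz'%t);W[t]=wristcam(d['pos'],d['q']);print(t,d['pos'].round(1))
print('cap',tri([(W['s1'],[258.2,156.9]),(W['s2'],[279.4,107.2])]))
print('hole',tri([(W['h1'],[259.9,156.8]),(W['h2'],[280.6,109])]))
print('rod',tri([(W['h1'],[256.5,154.9]),(W['h2'],[278.9,108])]))
P=[]
for t,(u,v) in (('s1',(258,157)),('h1',(259,156))):
    im=np.load('w_%s.npz'%t)['im'];save(im,'z_%s.png'%t,[u-75,v-75,u+75,v+75],4)
    P.append(cv2.resize(im[v-55:v+55,u-50:u+50],None,fx=4,fy=4,interpolation=cv2.INTER_CUBIC))
save(np.hstack(P),'zz.png')
```

```text
s1 [ 559.7 -176.   329.8]
s2 [ 499.4 -150.   330.6]
h1 [565.4 165.4 329.9]
h2 [504.2 190.2 330.6]
cap (array([ 563.98198072, -175.47358145,  119.91734848]), [0.26487266172767665, 0.2648726617277078])
hole (array([566.5157283 , 162.95346769, 105.5253776 ]), [0.4229006679420668, 0.42290066794207726])
rod (array([568.26025515, 166.21917914, 104.5527017 ]), [1.7366412857605493, 1.736641285760578])
```

View pics/zz.png

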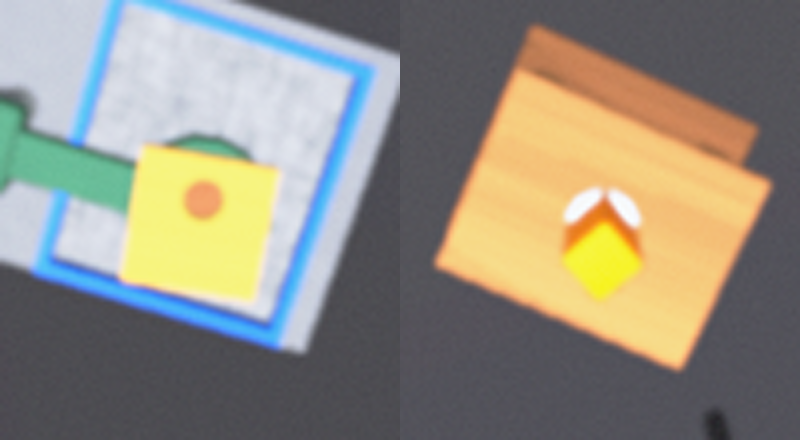

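zz.png shows the dark hole at about (258.8,152.3) in view s1, with the cap centre near (258,158). The handle's top face is centred near (260,166.5) in view h1 and turned about 45°. Next I'll segment these in both views.

```bash
cat >> h.py <<'E'
def blob(m,near):
    n,l,st,ce=cv2.connectedComponentsWithStats(m.astype(np.uint8))
    k=[i for i in range(1,n) if st[i,4]>=15]
    if not k: return None,None
    i=min(k,key=lambda i:np.hypot(*(ce[i]-near))); return l==i,ce[i]
def yellow(im,near,lo=(24,120,150),hi=(36,255,255)):
    return blob(cv2.inRange(cv2.cvtColor(im,cv2.COLOR_RGB2HSV),lo,hi)>0,near)
def capmeas(im,near):
    m,c=yellow(im,near)
    h=cv2.convexHull(np.argwhere(m)[:,::-1].astype(np.int32)); f=np.zeros(m.shape,np.uint8);cv2.fillConvexPoly(f,h,1)
    er=cv2.erode(f,np.ones((5,5)));hole=(er>0)&~m
    _,hc=blob(hole,c); mo=cv2.moments(f,True)
    return np.array([mo['m10'],mo['m01']])/mo['m00'],hc,h[:,0].astype(float)
def rect(c,mask,z):
    P=np.array([atz(c,p,z)[:2] for p in cv2.findContours(mask.astype(np.uint8),0,1)[0][0][:,0]],np.float32)
    return cv2.minAreaRect(P)
E
python3 - <<'E'
from h import *
W={};I={}
for t in('s1','s2','h1','h2'):
    d=np.load('w_%s.npz'%t);W[t]=wristcam(d['pos'],d['q']);I[t]=d['im']
print(cv2.cvtColor(I['h1'],cv2.COLOR_RGB2HSV)[166,260],cv2.cvtColor(I['s1'],cv2.COLOR_RGB2HSV)[160,258],cv2.cvtColor(I['h1'],cv2.COLOR_RGB2HSV)[145:170:2,260])
o=[];hh=[]
for t,n in(('s1',(258,158)),('s2',(279,107))):
    c,hc,h=capmeas(I[t],n);o.append((W[t],c));hh.append((W[t],hc));print(t,c,hc,'cap',atz(W[t],c,130).round(1),'hole',None if hc is None else atz(W[t],hc,130).round(1),rect(W[t],yellow(I[t],n)[0],130))
print(tri(o));print(tri(hh))
o=[]
for t,n in(('h1',(260,166)),('h2',(280,110))):
    m,c=yellow(I[t],n);o.append((W[t],c));print(t,c,m.sum(),atz(W[t],c,155).round(1),rect(W[t],m,155))
print(tri(o))
E
```

```text
[ 30 205 247] [ 29 125 247] [[ 18 132 245]
 [ 17 121 244]
 [ 11  74 233]
 [ 11 161 222]
 [ 14 220 218]
 [ 14 223 234]
 [ 26 216 248]
 [ 30 195 247]
 [ 30 197 247]
 [ 30 201 247]
 [ 30 205 247]
 [ 30 204 247]
 [ 29 202 247]]
s1 [257.01011029 156.75275735] [258.31707317 151.51219512] cap [ 566.2 -174.3  130. ] hole [ 572.6 -175.9  130. ] ((565.83349609375, -174.77444458007812), (39.641300201416016, 41.176856994628906), 83.66947174072266)
s2 [281.08029197 100.13138686] [281.06122449 100.20408163] cap [ 572.3 -176.3  130. ] hole [ 572.3 -176.3  130. ] ((572.4476318359375, -176.1899871826172), (13.313698768615723, 13.877420425415039), 0.04060344398021698)
(array([ 572.60961722, -174.22365203,  160.51868952]), [0.27583102418346817, 0.27583102418345273])
(array([ 572.34645837, -176.11734141,  129.09406365]), [0.24473446898217907, 0.24473446898223042])
h1 [258.78354978 166.4025974 ] 231 [565.8 164.9 155. ] ((565.900390625, 164.83645629882812), (17.837284088134766, 17.246681213378906), 43.775657653808594)
h2 [282.39534884 111.37596899] 258 [565.9 164.3 155. ] ((565.6663818359375, 164.6064453125), (17.49503517150879, 17.478544235229492), 39.29337692260742)
(array([566.06081055, 164.61909818, 156.4697393 ]), [0.2542833640873536, 0.25428336408739777])
```

```bash
cat >> h.py <<'E'
from scipy.spatial.transform import Rotation as Ro
def Q(yaw): return (Ro.from_euler('z',yaw,degrees=True)*Ro.from_quat([1,0,0,0])).as_quat()
E
python3 - <<'E'
from h import *
for y in (41.5,-48.5): print(y,[np.round(robot.ik(p,Q(y)),2) if robot.ik(p,Q(y)) is not None else None for p in ([566,164.6,117],[566,164.6,250],[572.5,-176,200])])
y=-48.5 
if robot.ik([566,164.6,117],Q(y)) is None or abs(robot.ik([566,164.6,117],Q(y))[6])>abs(robot.ik([566,164.6,117],Q(41.5))[6]): y=41.5
print('yaw',y)
robot.move_ptp([565.9,164.6,240],Q(y)); 
obs=[]
for dx in (0,25):
    if dx: robot.move_l([565.9-dx,164.6,240])
    s=robot.read_state();im=robot.grab_frame('wrist');c=wristcam(s['tool_pos'],s['tcp_rot'])
    n=proj(c,[565.9,164.6,155]);m,ce=yellow(im,n);print(n,ce,m.sum(),atz(c,ce,155).round(2),rect(c,m,155)); obs.append((c,ce))
    np.savez('g%d.npz'%dx,im=im,pos=s['tool_pos'],q=s['tcp_rot'])
print(tri(obs),s['t'])
E
```

```text
41.5 [array([ 0.02,  0.47, -0.53,  1.88,  0.3 ,  0.88, -1.5 ]), array([ 0.07,  0.32, -0.57,  1.75,  0.19,  1.12, -1.41]), array([ 0.47,  0.35, -0.35,  1.8 ,  0.14,  1.02, -0.78])]
-48.5 [array([-0.6 ,  0.42,  0.26,  1.91, -0.15,  0.82, -2.68]), array([-0.76,  0.29,  0.45,  1.8 , -0.14,  1.08, -2.68]), array([ 0.37,  0.34, -0.22,  1.8 ,  0.09,  1.01, -2.3 ])]
yaw 41.5
[259.47553097 192.3074394 ] [259.04020101 191.88944724] 398 [565.94 165.12 155.  ] ((566.1055297851562, 165.31634521484375), (16.904277801513672, 17.020572662353516), 41.3363037109375)
[279.76059543 170.39412726] [279.48441247 170.14628297] 417 [565.9  164.91 155.  ] ((565.8574829101562, 164.8567657470703), (17.380186080932617, 16.819429397583008), 39.05955505371094)
(array([565.88199798, 164.97573465, 154.812066  ]), [0.10122660248455308, 0.1012266024845496]) 7.1833
```

Run:
```python
from h import *
y=41
robot.move_l([565.9,165,200],Q(y)); robot.move_l([565.9,165,117],max_speed=100)
print(robot.close(60)); s=robot.read_state();print(s['t'],s['grip_width'],s['finger_force'],s['tool_pos'],s['wrist_force'])
robot.move_l([565.9,165,135],max_speed=60); robot.move_l([565.9,165,290],max_speed=150)
s=robot.read_state();im=robot.grab_frame('wrist');np.savez('held.npz',im=im,pos=s['tool_pos'],q=s['tcp_rot'])
print(s['t'],s['grip_width'],s['finger_force'],s['tool_pos'],s['wrist_force'])
print(robot.mark_of('rod_tip','wrist')[:3] )
c=wristcam(s['tool_pos'],s['tcp_rot']);print(proj(c,s['tool_pos']+np.array([0,0,-17-85.])),proj(c,s['tool_pos']+np.array([0,0,-17.])))
save(im,'held.png',None,1.5)
```

```text
False
9.3083 17.656969056821566 58.34117531776428 [565.94045918 165.04379941 117.18680162] [-0.77537947 -0.14503524  4.07345714]
10.9417 17.06858279655305 58.41520965099335 [565.48531033 164.80890244 289.04440506] [ 0.25156622 -0.97757653 -0.80479481]
[{'point': [201.5, 204.5], 'conf': 0.75}, {'point': [256.8, 182.6], 'conf': 0.72}, {'point': [238.6, 217.2], 'conf': 0.49}]
[259.31660092 185.92696692] [259.42003984 227.79224509]
```

View pics/held.png

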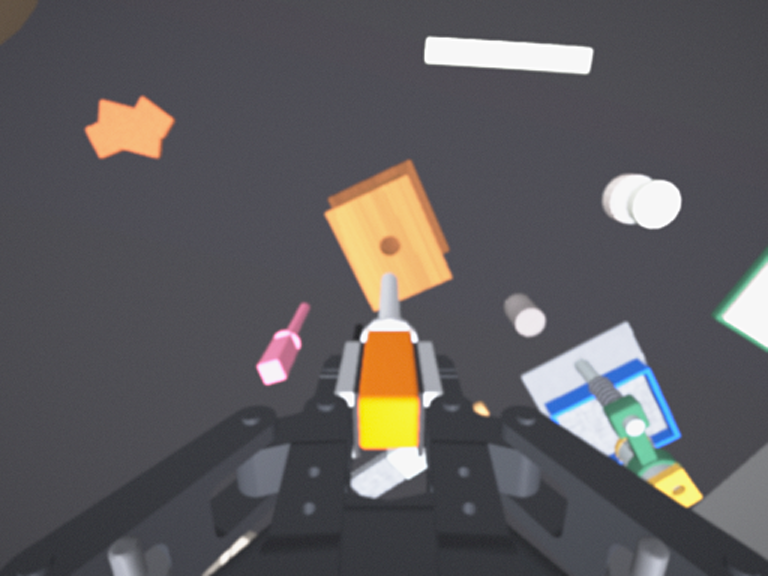

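held.png shows the rod straight in the grip, with its tip at about (259,185) raw px against a prediction of (259.3,185.9). The empty holder hole is at about (260,163.5). Next I'll move over the cap and re-measure its hole.

Run:
```python
from h import *
d=np.load('held.npz');c=wristcam(d['pos'],d['q']);im=d['im']
g=cv2.cvtColor(im,cv2.COLOR_RGB2HSV);m,ce=blob((g[:,:,2]<170)&(g[:,:,1]>80)&(np.hypot(*np.mgrid[-163:221,-260:252])<9),(260,163));print('holder',ce,None if m is None else m.sum(),atz(c,ce if ce is not None else (260,163.3),100))
robot.move_ptp([572.5,-176,275],Q(41)); robot.dwell(.2)
s=robot.read_state();im=robot.grab_frame('wrist');c=wristcam(s['tool_pos'],s['tcp_rot']);np.savez('ov.npz',im=im,pos=s['tool_pos'],q=s['tcp_rot'])
p=proj(c,[572.5,-176,130]);t=proj(c,s['tool_pos']-[0,0,102.]);print(s['t'],s['tool_pos'],'pred hole',p,'tip',t)
g=cv2.cvtColor(im,cv2.COLOR_RGB2HSV);m,ce=blob((g[:,:,0]<22)&(g[:,:,1]>70),p)
print(ce,None if m is None else m.sum(), None if ce is None else atz(c,ce,130))
u,v=p.astype(int);save(im,'ov.png',[u-50,v-40,u+50,v+40],8)
```

```text
holder None None [566.50191604 164.52820061 100.        ]
12.5333 [ 572.87234187 -174.72526269  275.08834198] pred hole [259.88843662 174.65997242] tip [259.25033923 186.09504345]
[253.10137581 176.5698769 ] 1381 [ 566.26906041 -172.00558738  130.        ]
```

View pics/ov.png

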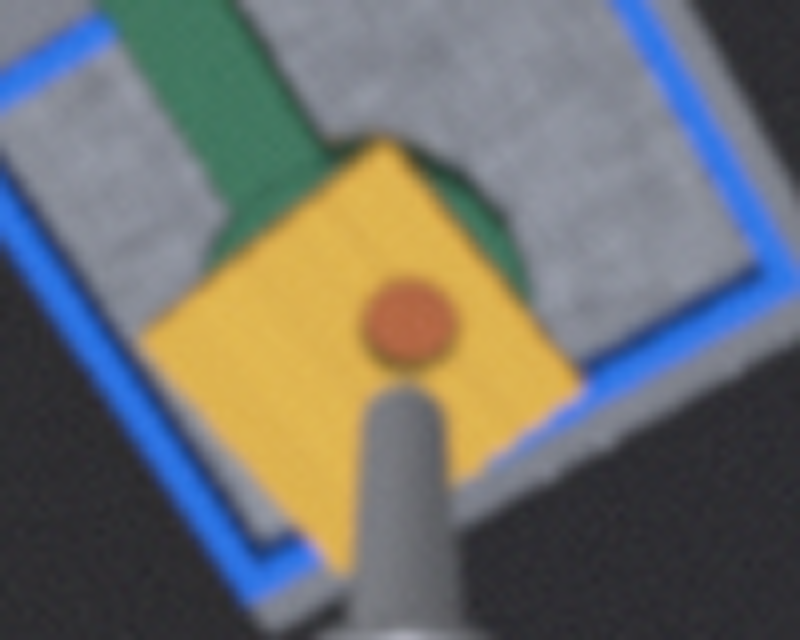

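ov.png shows the hole at raw (260.0,174.0) and the shank end at column 259.3, almost exactly below it, as predicted. I'll descend, correcting the arm's steady error, and feel for the hole.

```bash
cat >> h.py <<'E'
def goto(p,speed=60,**k):
    """line with correction of the standing xy error"""
    p=np.array(p,float);off=np.array(robot_off[:])
    return robot.move_l(p+off,max_speed=speed,**k)
robot_off=[0,0,0]
def settle(p):
    robot.dwell(.15);e=np.array(p)-robot.read_state()['tool_pos'];
    for i in (0,1): robot_off[i]+=e[i]
    return e
E
python3 - <<'E'
from h import *
d=np.load('ov.npz');c=wristcam(d['pos'],d['q']);H=atz(c,(259.95,174.0),130);print('hole',H)
H=.5*H[:2]+.5*np.array([572.4,-176.1])
h=[*H,237.]
goto(h,80);print(settle(h));goto(h,30);print(settle(h));goto(h,30);robot.dwell(.1)
s=robot.read_state();f0=np.array(s['wrist_force']);print(s['t'],s['tool_pos'],f0)
hit=False
def probe(x,y):
    goto([x,y,237],40); r=goto([x,y,220],15,f_stop=2.5); s=robot.read_state()
    print(np.round([x,y],1),r,s['tool_pos'].round(2),np.round(s['wrist_force']-f0,2),round(s['t'],1)); return not r
ok=probe(*H)
if not ok:
    for dx,dy in [(1.5,0),(-.75,1.3),(-.75,-1.3)]:
        if probe(H[0]+dx,H[1]+dy): break
E
```

```text
hole [ 573.07978715 -175.5787787   130.        ]
[-0.30128722  0.05385415 -0.49507004]
[ 0.26648557 -0.01986907 -0.08796571]
14.1083 [ 572.69553794 -175.83178204  236.9767805 ] [-0.21188044  0.87175233 -1.13121085]
[ 572.7 -175.8] False [ 572.75 -175.79  220.1 ] [-0.55 -1.48 -0.28] 15.6
```

The tip went freely through the hole to 118 mm. Now I'll push.

Run:
```python
from h import *
H=robot.read_state()['tool_pos'];f0=np.array([-.21,.87,-1.13])
robot.dwell(.1)
for z in range(214,160,-5):
    r=robot.move_l([572.7,-175.8,z],max_speed=10,f_stop=15); s=robot.read_state()
    print(z,r,s['tool_pos'].round(1),np.round(s['wrist_force']-f0,1),round(s['t'],1))
    if r: break
```

```text
214 False [ 572.7 -175.8  214. ] [ 0.2 -1.2 -0. ] 16.5
209 False [ 572.7 -175.8  209. ] [ 0.6 -1.5 -0.1] 17.1
204 False [ 573.  -175.8  204.2] [ 1.4 -0.4  5.6] 17.8
199 False [ 572.8 -175.8  199.1] [ 2.1 -1.4  6.7] 18.4
194 False [ 572.7 -175.8  194. ] [ 1.7 -1.3  5.6] 19.1
189 False [ 572.7 -175.8  189. ] [ 1.6 -0.6  6.4] 19.7
184 False [ 572.9 -175.8  184.1] [ 2.2 -1.4  6.6] 20.4
179 False [ 573.1 -175.9  179.2] [ 3.  -2.5  6. ] 21.0
174 False [ 573.3 -175.9  174.4] [ 4.4 -1.6  6.4] 21.7
169 False [ 573.6 -176.   169.6] [ 5.1 -2.8  9.3] 22.3
164 False [ 571.8 -175.7  163.3] [-1.  -0.5 -0.5] 23.0
```

The load vanished at the end, so the core should be out. I'll retract, check the tray and return the rod.

Run:
```python
from h import *
robot.move_l([572.7,-175.8,175],max_speed=30);robot.move_l([572.7,-175.8,290],max_speed=100)
im0=robot.grab_frame('scene');
print([(m['point'],m['conf']) for m in robot.mark_of('core_center','scene')])
robot.move_ptp([566,165,290],Q(41));robot.dwell(.2)
im=robot.grab_frame('top');print([(m['point'],m['conf']) for m in robot.mark_of('core_center','top')])
s=robot.read_state();w=robot.grab_frame('wrist');c=wristcam(s['tool_pos'],s['tcp_rot']);np.savez('ret.npz',im=w,pos=s['tool_pos'],q=s['tcp_rot'])
t=proj(c,s['tool_pos']-[0,0,102.]);h=proj(c,[566.2,164.8,100]);print(s['t'],s['tool_pos'],s['wrist_force'],s['grip_width'],t,h)
A=cv2.resize(im0[150:250,150:250],(400,400),interpolation=cv2.INTER_CUBIC);B=cv2.resize(w[140:215,222:297],(400,400),interpolation=cv2.INTER_CUBIC)
save(np.hstack([A,B]),'ret.png')
```

```text
[([196.2, 213.3], 0.42)]
[([311.6, 203.6], 0.47)]
26.4917 [566.21705185 164.29362827 289.98870301] [-0.61127601  0.25971683 -1.8624326 ] 17.290307593209285 [259.23872304 186.05834334] [258.82237086 163.52710154]
```

View pics/ret.png

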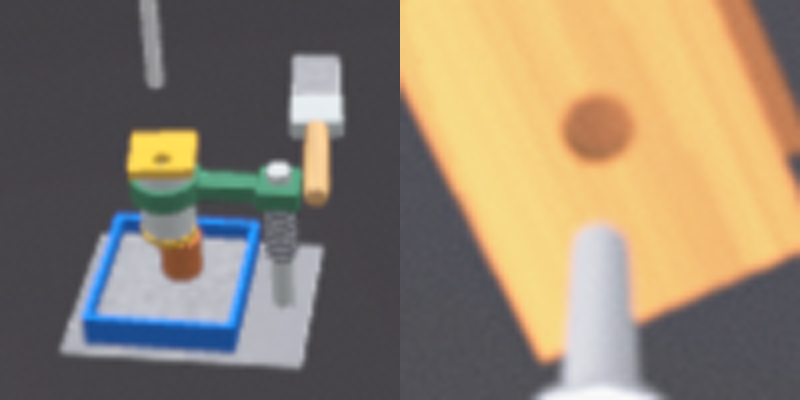

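ret.png shows the core below the barrel at scene px (195,213), and the tip well aligned with the holder hole at raw (259.1,163.9). I'll check the core's height numerically.

Run:
```python
from h import *
S=cam('scene');d=np.load('ret.npz');c=wristcam(d['pos'],d['q'])
print('core tri',tri([(S,[196.2,213.3]),(cam('top'),[311.6,203.6])]))
for z in (15.5,31.5,47.5,46,62,78): print(z,proj(S,[566,-175,z]).round(1),proj(S,[556,-175,z]).round(1), proj(S,[576,-175,z]).round(1))
print('cap',proj(S,[566,-175,130]))
print('holder hole',atz(c,(222+598/400*75/4*4/4*1 if 0 else 222+198/400*75,140+128/400*75),100))
f=robot.grab_frame('scene')
g=cv2.cvtColor(f,cv2.COLOR_RGB2HSV);m,ce=blob((g[:,:,0]<16)&(g[:,:,1]>120),(195.5,214));ys,xs=np.nonzero(m);print(ce,m.sum(),xs.min(),xs.max(),ys.min(),ys.max())
```

```text
core tri (array([ 549.77173292, -163.65457192,   28.95441126]), [0.7667852355583651, 0.7667852355584204])
15.5 [193.  221.1] [192.5 218.9] [193.4 223.4]
31.5 [192.6 216.7] [192.1 214.5] [193.  218.9]
47.5 [192.1 212.2] [191.7 210. ] [192.6 214.4]
46 [192.2 212.6] [191.7 210.4] [192.6 214.8]
62 [191.8 208. ] [191.3 205.9] [192.2 210.3]
78 [191.3 203.4] [190.9 201.2] [191.8 205.6]
cap [189.91491488 187.76823254]
holder hole [565.99982032 164.14822643 100.        ]
[195.42647059 214.30882353] 68 191 199 208 218
```

The core centre triangulates to (550,-164,29), so it is in the tray. Now I'll insert the rod.

Run:
```python
from h import *
h=[566.0,164.6,215.]
goto(h,120);settle(h);goto(h,30);settle(h)
r=goto([566,164.6,122],45,f_stop=6);s=robot.read_state();print(r,s['tool_pos'].round(2),s['wrist_force'],s['t'])
if not r:
    r=goto([566,164.6,114],10,f_stop=4);s=robot.read_state();print(r,s['tool_pos'].round(2),s['wrist_force'],s['t'])
```

```text
False [566.08 164.64 122.19] [ 0.42961083  0.6738049  -1.12858775] 30.1333
True [566.02 164.65 117.19] [-0.4444551  -0.11959772  6.24524756] 30.675
```

Flange contact came at TCP z 117.2, the same as at pick-up, so the rod is fully down. I'll release and check.

Run:
```python
from h import *
robot.let_go();robot.dwell(.3)
robot.move_l([566,164.6,240],max_speed=80);robot.dwell(.5)
obs=[]
for dx in (0,25):
    if dx: robot.move_l([566-dx,164.6,240]);robot.dwell(.2)
    s=robot.read_state();im=robot.grab_frame('wrist');c=wristcam(s['tool_pos'],s['tcp_rot'])
    n=proj(c,[566,164.6,155]);m,ce=yellow(im,n);print(n,ce,m.sum(),atz(c,ce,155).round(2),rect(c,m,155)); obs.append((c,ce))
print(tri(obs),s['t'])
a=robot.grab_frame('scene');g=cv2.cvtColor(a,cv2.COLOR_RGB2HSV);m,ce=blob((g[:,:,0]<16)&(g[:,:,1]>120),(195.5,214));print('core',ce)
A=cv2.resize(a[140:240,260:360],(400,400),interpolation=cv2.INTER_CUBIC);B=cv2.resize(a[150:250,150:250],(400,400),interpolation=cv2.INTER_CUBIC)
save(np.hstack([A,B]),'end.png')
```

```text
[259.32978333 192.07461738] [258.50645995 192.12144703] 387 [565.51 165.1  155.  ] ((565.4392700195312, 164.5268096923828), (16.931339263916016, 16.95448875427246), 40.9830436706543)
[278.82484744 170.69774288] [278.04275534 170.71496437] 421 [565.57 165.08 155.  ] ((565.3466796875, 164.824462890625), (17.10294532775879, 16.606882095336914), 41.50966262817383)
(array([565.64305234, 165.19754475, 155.50103543]), [0.009998326030992136, 0.00999832603100485]) 34.4
core [195.47761194 214.34328358]
```

View pics/end.png

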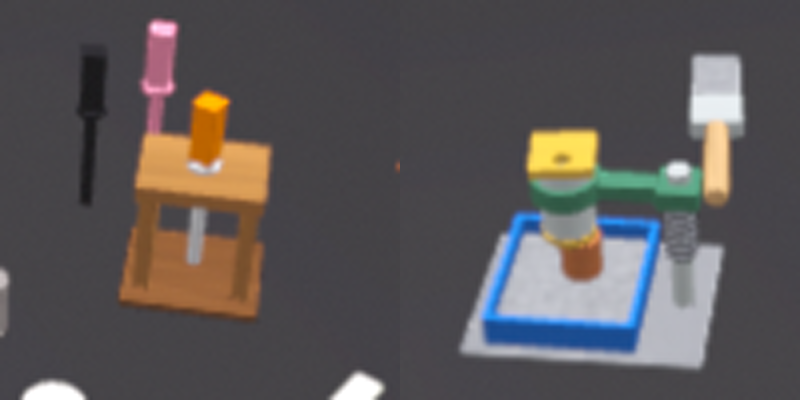

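The rod hangs upright with its flange on the plate (handle top at z 155), and the core is still in the tray.

```bash
python3 -c "
from station import robot
print(robot.finish_job())"
```

```text
the job is handed in; nothing more can be done
None
```

The job is handed in: the core was pushed out and lies in the tray (peak push about 9 N at the readings, stop limit 15 N), and the rod hangs upright and fully down in its holder, released; the judge's verdict was not shown.

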